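# Find the full cassette by weight and load the feeder

### The job

Of the three blue cassettes in the storage rack one is still full and the other two are nearly used up; they look alike, so feel by lifting which is heavy. Lower the full one gently, without dropping it, into the feeder's empty bay with the green floor, so that it stands there upright and its weight holds the sprung floor down. The other two must end standing in the storage rack; tip nothing over, and leave the white cassette and the bystanders where they are.

Things in the scene. Friction and masses are not known exactly. Their poses are not given: they have to be found in the camera images.
- cassette_a: closed blue cassette with grey lid, 66 mm (its x) by 45 mm (its y) by 95 mm tall, standing; origin at the centre of its underside. One of three that look alike: one is full and weighs 0.58 to 0.74 kg, the other two are nearly used up and weigh 0.25 to 0.35 kg; which is which is drawn anew each time
- cassette_b: closed blue cassette with grey lid, 66 mm (its x) by 45 mm (its y) by 95 mm tall, standing; origin at the centre of its underside. One of three that look alike: one is full and weighs 0.58 to 0.74 kg, the other two are nearly used up and weigh 0.25 to 0.35 kg; which is which is drawn anew each time
- cassette_c: closed blue cassette with grey lid, 66 mm (its x) by 45 mm (its y) by 95 mm tall, standing; origin at the centre of its underside. One of three that look alike: one is full and weighs 0.58 to 0.74 kg, the other two are nearly used up and weigh 0.25 to 0.35 kg; which is which is drawn anew each time
- storage_rack: bare aluminium rack, fixed, 92 (x) by 166 (y) mm; origin: centre of its underside. Three bays along its y, 54 mm apart, the middle one at the origin, floor 6 mm up; cassettes stand with their x along the rack's x. Dividers (72 mm long in x, tops 108 mm up) stand 2.5 mm from the wide faces: here grip only across the 66 mm, front and back, where a lip is 16 mm high
- feeder: grey base, fixed, 96 (x) by 200 (y) mm, floor 6 mm up; origin: centre of its underside. Two bays at y = -55 and +55 mm, one taken. A cassette stands with its x along the feeder's x between two yellow plates (inside at x = +-36, outside 41, 56 wide in y, tops 126 mm up) and side lips 51 mm apart, 24 mm high: here grip only across the 45 mm
- bay_base: flat steel base under the green plate, fixed in the middle of the feeder's empty bay, so it marks that bay; origin at the centre of its underside, 6 mm above the bench; x and y as the feeder's
- green_plate (a joint): green sprung floor plate, 64 x 46 mm, of the feeder's empty bay. 0: up, its top 16 mm above the bench; 0.006: fully down, top 10 mm above the bench. A nearly empty cassette leaves it up; a full one released on it sinks with it all the way (5 N)
- loaded_cassette: white cassette with grey lid of the same size, 66 x 45 x 95 mm, standing in the other bay of the feeder; origin at the centre of its underside; stays there
- spray_bottle: bystander: white spray bottle, 56 mm wide, 195 mm tall, standing; origin at the centre of its underside
- tape_roll: bystander: yellow tape roll lying flat, 85 mm across, 25 mm tall; origin at the centre of its underside
- dispenser: bystander: white bottle with a blue top, 70 mm across, 124 mm tall; origin at the centre of its underside
- carton: bystander: red and white carton, 61 x 100 x 55 mm tall; origin at the centre of its underside
- heat_sink: bystander: finned heat sink, 60 x 50 x 25 mm tall; origin at the centre of its underside
- dish: bystander: round steel dish with screws, 73 mm across, 23 mm tall; origin at the centre of its underside
- torque_driver: bystander: red screwdriver lying on the bench, 182 mm long, 38 mm wide, 42 mm tall; origin under its middle
There are look-alikes about, which are no part of the job. What is shaped like the cassette_c but purple is not meant. What is shaped like the cassette_a but turquoise is not meant.

How it is judged:
By the outcome, as a careful person would: the job done as asked, in the order asked, and still so for the second after the job is handed in, with the robot touching nothing.
It also fails if it takes over 72 s, if anything falls off the work surface, if the arm or the gripper's body presses on something with over 40 N, if the wrist force passes 120 N, or if a joint passes its speed limit or range.

### The arm

A 6-joint arm with a two-finger parallel gripper is mounted at the origin on a cart in front of the work surface, level with it; the furniture and walls round the work are solid. World frame = base frame: x ahead of the robot, y to its left, z up, the work surface at z = 0. Lengths are in m, angles in rad, forces in N, time in s.
With the tool pointing down it reaches from about 0.25 to 0.725 m from the base axis. Payload 4 kg.
Tool frame: the origin (TCP) lies midway between the tips of the shut fingers; the grasp point (between the pads) lies 19 mm behind it; z points along the fingers, y is the line along which they close (so a half turn about z gives the same grasp; the last joint's range is limited). The gripper opens to 85 mm and grips with 20 to 120 N. Pads are 22 mm wide; open, the fingers measure 114 mm over their backs; the gripper's body (76 mm by 85 mm) begins 54 mm behind the grasp point. The pads swing forward as they close: fully open they stand 13 mm farther back than shut.
Start: joints at [1.261, 0.241, 0.005, 1.335, 0, 1.571], TCP at [0.152, 0.476, 0.231] pointing down, gripper open.
Joint ranges: [-2.72, 2.72], [-1.05, 1.87], [-1.09, 1.28], [-1.99, 2.15], [-1.42, 1.44], [-3.14, 3.14]. Speed limits (rad/s): [2.79, 2.79, 3.14, 3.14, 3.14, 3.14].

### API

Orientations are given as a unit quaternion [x, y, z, w].
In Python, from workcell import bot, camera, job_done gives the robot as it stands.
- The arm moves only by the tool carry_out, never from a script. Its argument "plan" is a list of rows, each an object of numbers: "dx", "dy", "dz": the shift along the tool's x, y, z in mm; "twist": the turn about the tool's z in degrees; "fingers": the closure, from -1 (fully open) to 1 (shut). In form: [{"dx": .., "dy": .., "dz": .., "twist": .., "fingers": ..}, ...]. A call has exactly 5 rows; each row is the pose to reach, as a shift and turn from the pose commanded when the call began, along the tool's axes at that moment; what a row does not reach only later rows make up. A row lasts 1/12 s, in which the tool goes at most 41.7 mm and 7.16 degrees, less where a joint would pass 70% of its speed; a pose out of reach is approached as far as the arm can. A call with a gripper value outside its range is refused whole. The fingers move at their own pace and stop on an object; the grip force is fixed at half the most. Time passes only in rows, so rows that repeat a pose let the fingers close, or fill a call up. It gives the time, the measured TCP pose, the force, the opening and the grip force at its end, in the units of the state.
- bot.get_obs(): the state, without advancing time (a new reading comes with each control period).
- camera(name): name is "scene" or "top"; returns a dict with "image" (400x640x3 uint8, red, green, blue), "intrinsics" (3x3 intrinsics, pixels), "distortion" ([k1, k2, p1, p2, k3] as OpenCV has them; the pictures are not rectified), "eye" and "attitude" of the camera in the world. Camera axes: x right, y down, z forward; pixel columns grow to the right and rows downward; lengths in m; the calibration is good to about 2 mm. A picture is of the moment at which its call begins. There is no depth.
- job_done(): hands the job in; it is judged then, once.
The state is a dict: "clock": time; "joint_pos": joint angles; "joint_vel": joint speeds; "tau": joint torques, N m; "eef_pos": TCP position; "tool_rot": TCP orientation; "ft_force": force on the tool from outside, world axes, zero at the start; "ft_torque": the same for the moment, N m; "grip_width": finger opening in m; "grasp_force": force on a finger pad.
Only numpy, scipy, OpenCV 4.12 (cv2) and the standard library are available. Lean on these libraries where they do the work, as an engineer would, in place of code of your own. Each camera call takes 0.05 s, during which the arm holds its last target. There are 200 camera calls.

## Working session

There is one attempt and no reset: what is moved stays moved. The work goes in short steps, Python scripts to look and compute and a tool call to move; the robot and the scene stay as the last step left them, time stands still between calls to the robot, and variables do not carry over. Pictures are saved under pics/ and viewed, at most 10 in all, crops included, and the job is handed in when it is done.

Besides the shell and the picture viewer there is one more tool, called after "Emit:" by a JSON object that holds its "op" and its "data", one argument or row to a line. carry_out: Moves the arm, as the interface text tells. Its arguments: {"type":"object","properties":{"plan":{"type":"array","items":{"type":"object","properties":{"dx":{"type":"number"},"dy":{"type":"number"},"dz":{"type":"number"},"twist":{"type":"number"},"fingers":{"type":"number"}}}}},"required":["plan"]}

```bash
mkdir -p pics; ls
python3 - <<'E'
from workcell import bot,camera
import cv2,numpy as np
o=bot.get_obs()
for k,v in o.items(): print(k,np.round(v,4))
for n in("scene","top"):
    c=camera(n); cv2.imwrite(f"pics/{n}0.png",c["image"][:,:,::-1]); np.savez(f"{n}.npz",**{k:c[k] for k in("intrinsics","distortion","eye","attitude")})
    print(n,[np.round(c[k],4).tolist() for k in("intrinsics","distortion","eye","attitude")])
E
```

```text
pics
clock 0.0
joint_pos [ 1.261   0.2414  0.0037  1.3352 -0.      1.5708]
joint_vel [-0.0005 -0.0008 -0.001  -0.0011  0.0003  0.0001]
tau [ 8.00000e-04 -3.72318e+01  2.52407e+01  1.70000e-02  1.00000e-04
  0.00000e+00]
eef_pos [0.1522 0.4756 0.2304]
tool_rot [ 1.543e-01  9.880e-01 -1.100e-03 -1.000e-04]
ft_force [-0.2013 -0.6635  0.0185]
ft_torque [0.0347 0.0401 0.0613]
grasp_force 0.0
grip_width 0.0854
scene [[[471.6801, 0.0, 323.3378], [0.0, 471.6801, 202.8342], [0.0, 0.0, 1.0]], [-0.0154, 0.0, 0.0, 0.0, 0.0], [-0.895, -0.6546, 0.901], [0.7322, -0.4486, 0.2656, -0.4383]]
top [[[485.9469, 0.0, 315.1149], [0.0, 485.9469, 191.246], [0.0, 0.0, 1.0]], [-0.029, 0.0, 0.0, 0.0, 0.0], [0.4579, 0.088, 1.543], [0.7162, -0.6968, 0.0267, -0.0278]]
```

View pics/scene0.png

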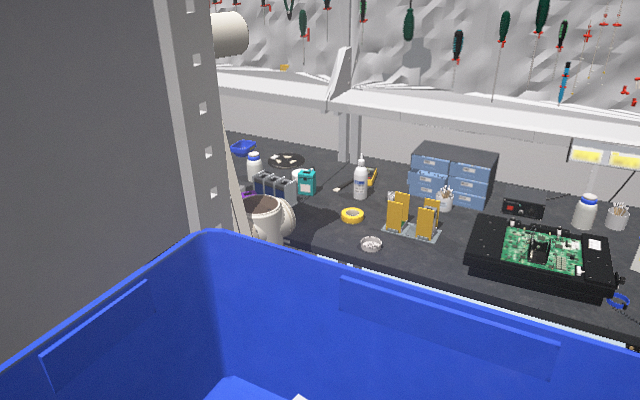

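View pics/top0.png

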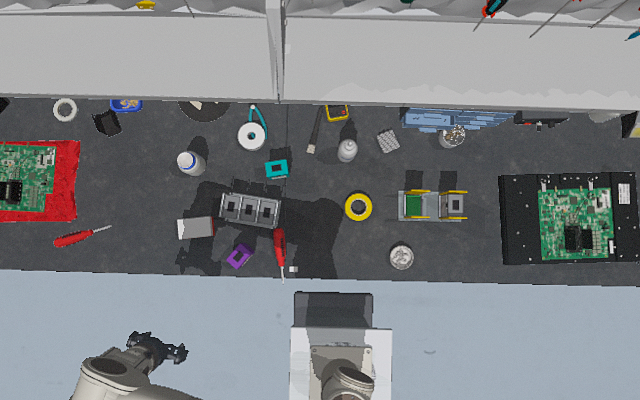

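The scene view is partly blocked by the bin. In the top view the rack with three grey-lidded cassettes is at about (250,210), and the feeder is at (433,205) with its green bay at (414,205) and the white cassette at (454,205). The purple look-alike at (238,256) and the turquoise one at (277,168) stand outside the rack, so neither is meant. Next I'll enlarge the rack and feeder.

```bash
cat > h.py <<'E'
import numpy as np,cv2
from scipy.spatial.transform import Rotation as R
def cam(n): return np.load(f"{n}.npz")
def ray(n,uv):
    c=cam(n); p=cv2.undistortPoints(np.array(uv,float).reshape(-1,1,2),c["intrinsics"],c["distortion"])[:,0]
    d=R.from_quat(c["attitude"]).apply(np.c_[p,np.ones(len(p))]); return c["eye"],d
def at(n,uv,z):
    e,d=ray(n,uv); return e+d*((z-e[2])/d[:,2])[:,None]
def proj(n,P):
    c=cam(n); M=R.from_quat(c["attitude"]).inv(); rv=M.as_rotvec(); t=-M.apply(c["eye"])
    return cv2.projectPoints(np.array(P,float).reshape(-1,3),rv,t,c["intrinsics"],c["distortion"])[0][:,0]
E
python3 - <<'E'
import cv2,numpy as np
from h import *
a=cv2.imread("pics/top0.png")
r=cv2.resize(a[170:250,205:305],None,fx=6,fy=6,interpolation=cv2.INTER_CUBIC)[:,:600]
f=cv2.resize(a[175:235,385:485],None,fx=8,fy=8,interpolation=cv2.INTER_CUBIC)
cv2.imwrite("pics/rack.png",r);cv2.imwrite("pics/feed.png",f)
print(proj("top",[[0,0,0],[.152,.476,.23]]))
print(at("top",[[250,210],[414,205],[454,205]],.1))
E
```

```text
[[339.60503317 377.22340684]
 [166.48008422 339.79867871]]
[[ 0.50820773  0.28358252  0.1       ]
 [ 0.53643944 -0.2035018   0.1       ]
 [ 0.53967319 -0.32293474  0.1       ]]
```

View pics/rack.png

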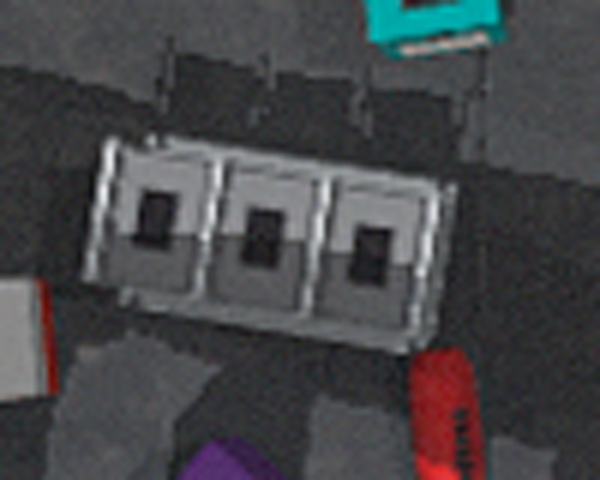

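View pics/feed.png

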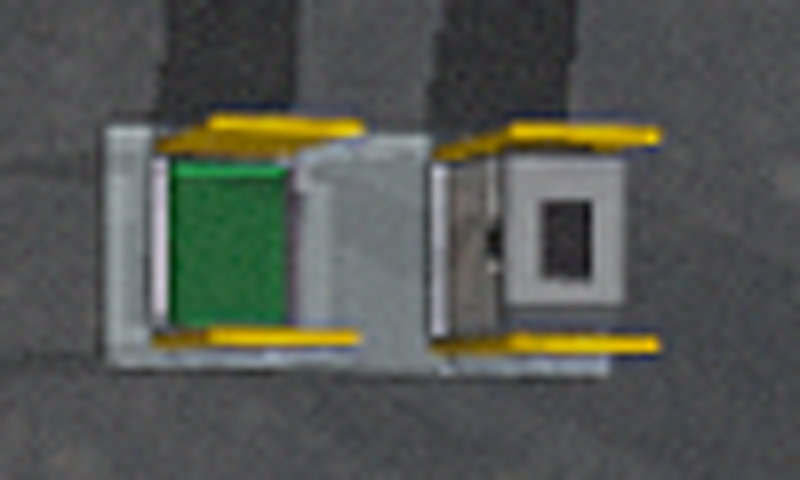

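Both crops are clear. The cassette windows in the rack are at crop points (155,220), (263,238) and (372,256), between four bright dividers. In the feeder crop the green floor spans x 170–290, y 163–325, between the yellow plates, and the white cassette's window is at (567,241). I'll fit both fixtures from these points.

```bash
cat > fit.py <<'E'
from h import *
from scipy.optimize import least_squares
def fit(loc,pix,x0):
    loc=np.array(loc,float)/1000
    def w(p): return R.from_euler('z',p[2]).apply(loc)+[p[0],p[1],0]
    s=least_squares(lambda p:(proj("top",w(p))-pix).ravel(),x0,loss='soft_l1')
    print(np.round(s.x,4),"deg",np.rad2deg(s.x[2]).round(2)); print(np.round(proj("top",w(s.x))-pix,1).tolist()); return s.x
def px(c,k,o): return (np.array(c,float)+.5)/k-.5+o
rack=fit([[0,54,101],[0,0,101],[0,-54,101],[36,81,108],[-36,81,108],[36,27,108],[-36,27,108],[36,-27,108],[-36,-27,108]],
 px([[155,220],[263,238],[372,256],[110,140],[92,280],[217,158],[200,297],[324,178],[307,316]],6,[205,170]),[.5,.28,0])
feed=fit([[48,100,6],[-48,100,6],[-48,-100,6],[0,-55,101],[-41,83,126],[-41,27,126],[41,83,126],[41,27,126],[41,-27,126],[41,-83,126],[-41,-27,126],[-41,-83,126],[0,55,16]],
 px([[107,127],[107,365],[608,375],[567,241],[208,345],[360,345],[210,115],[362,119],[510,124],[660,127],[513,353],[660,353],[231,244]],8,[385,175]),[.53,-.26,0])
T=lambda p,l:(R.from_euler('z',p[2]).apply(np.array(l)/1000.)+[p[0],p[1],0])[:2].round(4)
for l in(54,0,-54): print("bay",T(rack,[0,l,0]))
print("empty",T(feed,[0,55,0]))
np.savez("fits.npz",rack=rack,feed=feed)
c=cam("top");print(c["eye"])
E
python3 fit.py
python3 - <<'E'
from workcell import bot
from scipy.spatial.transform import Rotation as R
print(R.from_quat(bot.get_obs()["tool_rot"]).as_matrix().round(3))
E
```

```text
[ 0.5107  0.2878 -0.1243] deg -7.12
[[0.2, 0.1], [0.1, -0.1], [-0.1, -0.4], [0.3, -0.0], [-0.7, 0.7], [0.5, -0.3], [-0.7, 0.6], [0.6, -0.9], [-0.5, 0.2]]
[ 0.5403 -0.2716  0.006 ] deg 0.34
[[0.2, -0.4], [-0.1, 0.1], [0.3, 0.2], [-0.1, 0.0], [0.1, -0.4], [0.2, 0.0], [0.0, 0.4], [0.1, 0.3], [-0.1, 0.0], [0.2, 0.1], [-0.5, -0.6], [0.3, -0.2], [-0.7, 0.2]]
bay [0.5174 0.3414]
bay [0.5107 0.2878]
bay [0.504  0.2343]
empty [ 0.5399 -0.2166]
[0.45792921 0.08799202 1.54299784]
[[-0.952  0.305 -0.001]
 [ 0.305  0.952 -0.002]
 [ 0.    -0.002 -1.   ]]
```

```bash
cat > nav.py <<'E'
# nav.py x y z yawdeg(tool y) : deltas in tool axes
import sys; from workcell import bot; from h import *
o=bot.get_obs(); M=R.from_quat(o["tool_rot"]).as_matrix(); p=np.array(o["eef_pos"])
yaw=np.rad2deg(np.arctan2(M[1,1],M[0,1]))
print("t",round(o["clock"],2),"tcp",p.round(4),"yaw",round(yaw,2),"tilt",np.rad2deg(np.arccos(-M[2,2])).round(2),"w",round(o["grip_width"],4),"F",np.round(o["ft_force"],2),"q6",round(o["joint_pos"][5],2))
a=sys.argv[1:]
while len(a)>=4:
    x,y,z,t=map(float,a[:4]); a=a[4:]
    print("d",(M.T@(np.array([x,y,z])-p)*1000).round(1),"twist",round(-((t-yaw+180)%360-180),2))
    p=np.array([x,y,z])
E
python3 nav.py .5174 .3414 .2 -7.5
```

```text
t 0.1 tcp [0.1522 0.4757 0.2305] yaw 72.25 tilt 0.11 w 0.0849 F [0.29 0.08 0.45] q6 1.57
d [-388.7  -16.5   30.5] twist 79.75
```

Emit:
{"op": "carry_out", "data": {
  "plan": [
    {"dx": -38,"dy": -2,"dz": 0,"twist": 7,"fingers": -1},
    {"dx": -76,"dy": -4,"dz": 0,"twist": 14,"fingers": -1},
    {"dx": -114,"dy": -6,"dz": 0,"twist": 21,"fingers": -1},
    {"dx": -152,"dy": -8,"dz": 0,"twist": 28,"fingers": -1},
    {"dx": -190,"dy": -8,"dz": 0,"twist": 35,"fingers": -1}
  ]
}}

```text
clock: 0.52
eef_pos: [0.332, 0.4094, 0.2309]
tool_rot: [0.447, 0.895, -0.001, -0.0]
ft_force: [0.0, 0.6, 0.9]
grip_width: 0.0855
grasp_force: 0.0
```

```bash
python3 nav.py .5174 .3414 .2 -7.5
```

```text
t 0.52 tcp [0.332  0.4094 0.2309] yaw 36.93 tilt 0.07 w 0.0855 F [0.04 0.57 0.87] q6 1.82
d [-165.8  107.4   30.8] twist 44.43
```

Emit:
{"op": "carry_out", "data": {
  "plan": [
    {"dx": -34,"dy": 22,"dz": 6,"twist": 7,"fingers": -1},
    {"dx": -66,"dy": 43,"dz": 12,"twist": 14,"fingers": -1},
    {"dx": -99,"dy": 64,"dz": 18,"twist": 21,"fingers": -1},
    {"dx": -132,"dy": 86,"dz": 24,"twist": 28,"fingers": -1},
    {"dx": -166,"dy": 107,"dz": 31,"twist": 35,"fingers": -1}
  ]
}}

```text
clock: 0.93
eef_pos: [0.5181, 0.3423, 0.1996]
tool_rot: [0.695, 0.719, -0.0, -0.0]
ft_force: [-0.0, 0.5, -0.1]
grip_width: 0.0856
grasp_force: 0.0
```

```bash
python3 nav.py .5174 .3414 .15 -7.5
```

```text
t 0.93 tcp [0.5181 0.3423 0.1996] yaw 1.9 tilt 0.04 w 0.0856 F [-0.01  0.45 -0.13] q6 2.12
d [-0.9 -0.7 49.6] twist 9.4
```

Emit:
{"op": "carry_out", "data": {
  "plan": [
    {"dx": -1,"dy": -1,"dz": 10,"twist": 5,"fingers": -1},
    {"dx": -1,"dy": -1,"dz": 20,"twist": 9.4,"fingers": -1},
    {"dx": -1,"dy": -1,"dz": 30,"twist": 9.4,"fingers": -1},
    {"dx": -1,"dy": -1,"dz": 40,"twist": 9.4,"fingers": -1},
    {"dx": -1,"dy": -1,"dz": 50,"twist": 9.4,"fingers": -1}
  ]
}}

```text
clock: 1.35
eef_pos: [0.5151, 0.3423, 0.1492]
tool_rot: [0.749, 0.662, -0.0, -0.0]
ft_force: [0.1, 0.2, -0.1]
grip_width: 0.0855
grasp_force: 0.0
```

```bash
python3 nav.py .5174 .3414 .05 -7.5
python3 - <<'E'
from workcell import camera
import cv2
a=camera("top")["image"][:,:,::-1]; b=camera("scene")["image"][:,:,::-1]
cv2.imwrite("pics/chk1.png",cv2.vconcat([cv2.resize(a[160:250,200:320],(800,600))[:300],cv2.resize(b[145:205,235:335],(800,300),interpolation=cv2.INTER_CUBIC)]))
E
```

```text
t 1.35 tcp [0.5151 0.3423 0.1492] yaw -7.03 tilt 0.04 w 0.0855 F [ 0.07  0.25 -0.06] q6 2.28
d [-0.6  2.4 99.2] twist 0.47
```

View pics/chk1.png

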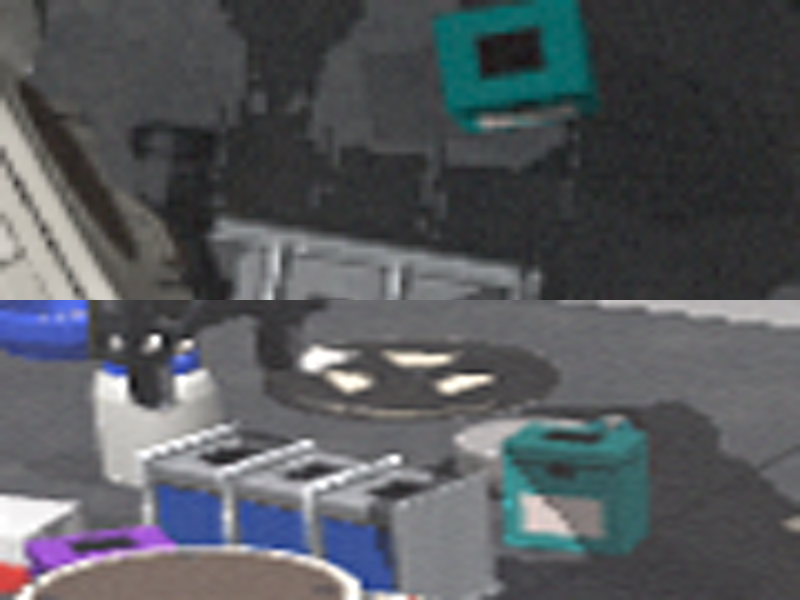

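The scene half shows three blue, grey-lidded cassettes in the rack (crop 185,510; 275,525; 355,550). The purple one at (100,550) and the turquoise one at (575,490) stand outside it. The open fingers are above the leftmost cassette, so I'll go down and grip it.

Emit:
{"op": "carry_out", "data": {
  "plan": [
    {"dx": -0.6,"dy": 2.4,"dz": 20,"twist": 0.5,"fingers": -1},
    {"dx": -0.6,"dy": 2.4,"dz": 40,"twist": 0.5,"fingers": -1},
    {"dx": -0.6,"dy": 2.4,"dz": 60,"twist": 0.5,"fingers": -1},
    {"dx": -0.6,"dy": 2.4,"dz": 80,"twist": 0.5,"fingers": -1},
    {"dx": -0.6,"dy": 2.4,"dz": 99,"twist": 0.5,"fingers": -1}
  ]
}}

```text
clock: 1.87
eef_pos: [0.5178, 0.342, 0.0512]
tool_rot: [0.752, 0.659, 0.001, 0.0]
ft_force: [-0.2, -0.1, 0.1]
grip_width: 0.0853
grasp_force: 0.0
```

Emit:
{"op": "carry_out", "data": {
  "plan": [
    {"fingers": -0.3},
    {"fingers": 0.2},
    {"fingers": 1},
    {"fingers": 1},
    {"fingers": 1}
  ]
}}

```text
$.plan[0]: bad value
```

```bash
python3 nav.py .5174 .3414 .05 -7.5
```

```text
t 1.87 tcp [0.5178 0.342  0.0512] yaw -7.55 tilt 0.07 w 0.0853 F [-0.24 -0.07  0.08] q6 2.29
d [-0.7 -0.3  1.2] twist -0.05
```

Emit:
{"op": "carry_out", "data": {
  "plan": [
    {"dx": 0,"dy": 0,"dz": 0,"twist": 0,"fingers": 0},
    {"dx": 0,"dy": 0,"dz": 0,"twist": 0,"fingers": 1},
    {"dx": 0,"dy": 0,"dz": 0,"twist": 0,"fingers": 1},
    {"dx": 0,"dy": 0,"dz": 0,"twist": 0,"fingers": 1},
    {"dx": 0,"dy": 0,"dz": 0,"twist": 0,"fingers": 1}
  ]
}}

```text
clock: 2.28
eef_pos: [0.5184, 0.3418, 0.0524]
tool_rot: [0.753, 0.658, 0.001, 0.0]
ft_force: [0.5, 0.5, -2.8]
grip_width: 0.0656
grasp_force: 68.2
```

Emit:
{"op": "carry_out", "data": {
  "plan": [
    {"dx": 0,"dy": 0,"dz": 0,"twist": 0,"fingers": 1},
    {"dx": 0,"dy": 0,"dz": 0,"twist": 0,"fingers": 1},
    {"dx": 0,"dy": 0,"dz": 0,"twist": 0,"fingers": 1},
    {"dx": 0,"dy": 0,"dz": 0,"twist": 0,"fingers": 1},
    {"dx": 0,"dy": 0,"dz": 0,"twist": 0,"fingers": 1}
  ]
}}

```text
clock: 2.7
eef_pos: [0.5179, 0.3413, 0.0513]
tool_rot: [0.753, 0.658, -0.0, 0.0]
ft_force: [-0.6, -1.1, -3.6]
grip_width: 0.0656
grasp_force: 68.2
```

Gripped at 65.6 mm. Next is a 12 mm lift to weigh it.

Emit:
{"op": "carry_out", "data": {
  "plan": [
    {"dx": 0,"dy": 0,"dz": -4,"twist": 0,"fingers": 1},
    {"dx": 0,"dy": 0,"dz": -8,"twist": 0,"fingers": 1},
    {"dx": 0,"dy": 0,"dz": -12,"twist": 0,"fingers": 1},
    {"dx": 0,"dy": 0,"dz": -12,"twist": 0,"fingers": 1},
    {"dx": 0,"dy": 0,"dz": -12,"twist": 0,"fingers": 1}
  ]
}}

```text
clock: 3.12
eef_pos: [0.5184, 0.3416, 0.064]
tool_rot: [0.753, 0.658, 0.001, 0.0]
ft_force: [-1.0, -0.2, -3.0]
grip_width: 0.0654
grasp_force: 68.2
```

Emit:
{"op": "carry_out", "data": {
  "plan": [
    {"dx": 0,"dy": 0,"dz": 0,"twist": 0,"fingers": 1},
    {"dx": 0,"dy": 0,"dz": 0,"twist": 0,"fingers": 1},
    {"dx": 0,"dy": 0,"dz": 0,"twist": 0,"fingers": 1},
    {"dx": 0,"dy": 0,"dz": 0,"twist": 0,"fingers": 1},
    {"dx": 0,"dy": 0,"dz": 0,"twist": 0,"fingers": 1}
  ]
}}

```text
clock: 3.53
eef_pos: [0.5178, 0.3413, 0.0631]
tool_rot: [0.753, 0.658, -0.0, -0.0]
ft_force: [-0.9, 0.5, -2.8]
grip_width: 0.0654
grasp_force: 68.2
```

```bash
python3 nav.py .5174 .3414 .05 -7.5
```

```text
t 3.53 tcp [0.5178 0.3413 0.0631] yaw -7.65 tilt 0.02 w 0.0654 F [-0.89  0.53 -2.76] q6 2.29
d [ 0.1 -0.4 13.1] twist -0.15
```

About 2.8 N (0.29 kg), so this one is nearly empty. I'll put it back, rise, and go to the middle cassette, which is 54 mm along tool x.

Emit:
{"op": "carry_out", "data": {
  "plan": [
    {"dx": 0,"dy": 0,"dz": 4,"twist": 0,"fingers": 1},
    {"dx": 0,"dy": 0,"dz": 8,"twist": 0,"fingers": 1},
    {"dx": 0,"dy": 0,"dz": 12,"twist": 0,"fingers": 1},
    {"dx": 0,"dy": 0,"dz": 12,"twist": 0,"fingers": 1},
    {"dx": 0,"dy": 0,"dz": 12,"twist": 0,"fingers": 0}
  ]
}}

```text
clock: 3.95
eef_pos: [0.5177, 0.3412, 0.0509]
tool_rot: [0.753, 0.658, -0.0, -0.0]
ft_force: [-0.0, 0.2, -3.5]
grip_width: 0.0655
grasp_force: 68.2
```

Emit:
{"op": "carry_out", "data": {
  "plan": [
    {"dx": 0,"dy": 0,"dz": 0,"twist": 0,"fingers": -1},
    {"dx": 0,"dy": 0,"dz": 0,"twist": 0,"fingers": -1},
    {"dx": 0,"dy": 0,"dz": 0,"twist": 0,"fingers": -1},
    {"dx": 0,"dy": 0,"dz": 0,"twist": 0,"fingers": -1},
    {"dx": 0,"dy": 0,"dz": -15,"twist": 0,"fingers": -1}
  ]
}}

```text
clock: 4.37
eef_pos: [0.5161, 0.3401, 0.0637]
tool_rot: [0.753, 0.658, -0.003, -0.0]
ft_force: [-0.8, -0.4, -0.5]
grip_width: 0.0852
grasp_force: 0.0
```

```bash
python3 nav.py .5177 .3413 .15 -7.5 .511 .2878 .15 -7.5 .511 .2878 .051 -7.5
```

```text
t 4.37 tcp [0.5161 0.3401 0.0637] yaw -7.65 tilt 0.32 w 0.0852 F [-0.83 -0.35 -0.5 ] q6 2.29
d [  1.1   1.1 -86.3] twist -0.15
d [-53.9   0.5   0.2] twist -0.15
d [ 0.4  0.4 99. ] twist -0.15
```

Emit:
{"op": "carry_out", "data": {
  "plan": [
    {"dx": 0,"dy": 0,"dz": -35,"twist": 0,"fingers": -1},
    {"dx": 0,"dy": 0,"dz": -70,"twist": 0,"fingers": -1},
    {"dx": -10,"dy": 0,"dz": -85,"twist": 0,"fingers": -1},
    {"dx": -35,"dy": 0.5,"dz": -85,"twist": 0,"fingers": -1},
    {"dx": -54,"dy": 0.5,"dz": -85,"twist": 0,"fingers": -1}
  ]
}}

```text
clock: 4.78
eef_pos: [0.5123, 0.2879, 0.1537]
tool_rot: [0.752, 0.659, 0.002, 0.001]
ft_force: [-1.0, -1.0, -1.2]
grip_width: 0.0851
grasp_force: 0.0
```

```bash
python3 nav.py .511 .2878 .051 -7.5
```

```text
t 4.78 tcp [0.5123 0.2879 0.1537] yaw -7.59 tilt 0.27 w 0.0851 F [-0.97 -1.   -1.21] q6 2.22
d [ -0.5  -1.7 102.7] twist -0.09
```

Emit:
{"op": "carry_out", "data": {
  "plan": [
    {"dx": 0,"dy": 0,"dz": 25,"twist": 0,"fingers": -1},
    {"dx": 0,"dy": 0,"dz": 50,"twist": 0,"fingers": -1},
    {"dx": 0,"dy": -0.5,"dz": 75,"twist": 0,"fingers": -1},
    {"dx": 0,"dy": -0.5,"dz": 100,"twist": 0,"fingers": -1},
    {"dx": 0,"dy": -0.5,"dz": 100,"twist": 0,"fingers": -1}
  ]
}}

```text
clock: 5.2
eef_pos: [0.5073, 0.2857, 0.0465]
tool_rot: [0.753, 0.658, -0.005, -0.001]
ft_force: [-0.9, -1.0, -1.0]
grip_width: 0.0854
grasp_force: 0.0
```

Emit:
{"op": "carry_out", "data": {
  "plan": [
    {"dx": 0,"dy": 0,"dz": 0,"twist": 0,"fingers": 0},
    {"dx": 0,"dy": 0,"dz": 0,"twist": 0,"fingers": 1},
    {"dx": 0,"dy": 0,"dz": 0,"twist": 0,"fingers": 1},
    {"dx": 0,"dy": 0,"dz": 0,"twist": 0,"fingers": 1},
    {"dx": 0,"dy": 0,"dz": 0,"twist": 0,"fingers": 1}
  ]
}}

```text
clock: 5.62
eef_pos: [0.5116, 0.2884, 0.0527]
tool_rot: [0.753, 0.658, 0.001, 0.0]
ft_force: [-0.6, 0.1, 0.3]
grip_width: 0.0652
grasp_force: 67.7
```

Emit:
{"op": "carry_out", "data": {
  "plan": [
    {"dx": 0,"dy": 0,"dz": 0,"twist": 0,"fingers": 1},
    {"dx": 0,"dy": 0,"dz": -4,"twist": 0,"fingers": 1},
    {"dx": 0,"dy": 0,"dz": -8,"twist": 0,"fingers": 1},
    {"dx": 0,"dy": 0,"dz": -12,"twist": 0,"fingers": 1},
    {"dx": 0,"dy": 0,"dz": -12,"twist": 0,"fingers": 1}
  ]
}}

```text
clock: 6.03
eef_pos: [0.5113, 0.2881, 0.0643]
tool_rot: [0.753, 0.658, 0.001, 0.0]
ft_force: [-0.7, 0.2, -2.3]
grip_width: 0.0656
grasp_force: 67.4
```

Emit:
{"op": "carry_out", "data": {
  "plan": [
    {"dx": 0,"dy": 0,"dz": 0,"twist": 0,"fingers": 1},
    {"dx": 0,"dy": 0,"dz": 0,"twist": 0,"fingers": 1},
    {"dx": 0,"dy": 0,"dz": 0,"twist": 0,"fingers": 1},
    {"dx": 0,"dy": 0,"dz": 0,"twist": 0,"fingers": 1},
    {"dx": 0,"dy": 0,"dz": 0,"twist": 0,"fingers": 1}
  ]
}}

```text
clock: 6.45
eef_pos: [0.5106, 0.2877, 0.0631]
tool_rot: [0.753, 0.658, -0.0, -0.0]
ft_force: [-0.0, 0.3, -2.5]
grip_width: 0.0657
grasp_force: 67.4
```

About 2.5 N, so this one is light too. I'll set it back and go to the third.

Emit:
{"op": "carry_out", "data": {
  "plan": [
    {"dx": 0,"dy": 0,"dz": 4,"twist": 0,"fingers": 1},
    {"dx": 0,"dy": 0,"dz": 8,"twist": 0,"fingers": 1},
    {"dx": 0,"dy": 0,"dz": 12,"twist": 0,"fingers": 1},
    {"dx": 0,"dy": 0,"dz": 12,"twist": 0,"fingers": 1},
    {"dx": 0,"dy": 0,"dz": 12,"twist": 0,"fingers": 0}
  ]
}}

```text
clock: 6.87
eef_pos: [0.5106, 0.2878, 0.0525]
tool_rot: [0.753, 0.658, 0.0, -0.0]
ft_force: [-3.0, -1.7, 7.4]
grip_width: 0.0653
grasp_force: 68.1
```

Emit:
{"op": "carry_out", "data": {
  "plan": [
    {"dx": 0,"dy": 0,"dz": 0,"twist": 0,"fingers": -1},
    {"dx": 0,"dy": 0,"dz": 0,"twist": 0,"fingers": -1},
    {"dx": 0,"dy": 0,"dz": 0,"twist": 0,"fingers": -1},
    {"dx": 0,"dy": 0,"dz": 0,"twist": 0,"fingers": -1},
    {"dx": 0,"dy": 0,"dz": -15,"twist": 0,"fingers": -1}
  ]
}}

```text
clock: 7.28
eef_pos: [0.5087, 0.2866, 0.0633]
tool_rot: [0.753, 0.658, -0.003, -0.001]
ft_force: [-0.1, -1.1, -0.2]
grip_width: 0.0855
grasp_force: 0.0
```

Emit:
{"op": "carry_out", "data": {
  "plan": [
    {"dx": 0,"dy": 0,"dz": -35,"twist": 0,"fingers": -1},
    {"dx": 0,"dy": 0,"dz": -70,"twist": 0,"fingers": -1},
    {"dx": -10,"dy": 0,"dz": -85,"twist": 0,"fingers": -1},
    {"dx": -35,"dy": 0,"dz": -85,"twist": 0,"fingers": -1},
    {"dx": -54,"dy": 0,"dz": -85,"twist": 0,"fingers": -1}
  ]
}}

```text
clock: 7.7
eef_pos: [0.5045, 0.2343, 0.153]
tool_rot: [0.752, 0.659, 0.002, 0.001]
ft_force: [0.2, -0.1, 0.3]
grip_width: 0.0853
grasp_force: 0.0
```

```bash
python3 nav.py .5038 .2342 .051 -7.5
```

```text
t 7.7 tcp [0.5045 0.2343 0.153 ] yaw -7.59 tilt 0.21 w 0.0853 F [ 0.17 -0.11  0.35] q6 2.14
d [ -0.3  -1.  102. ] twist -0.09
```

Emit:
{"op": "carry_out", "data": {
  "plan": [
    {"dx": 0,"dy": 0,"dz": 25,"twist": 0,"fingers": -1},
    {"dx": 0,"dy": 0,"dz": 50,"twist": 0,"fingers": -1},
    {"dx": 0,"dy": 0,"dz": 75,"twist": 0,"fingers": -1},
    {"dx": 0,"dy": 0,"dz": 99,"twist": 0,"fingers": -1},
    {"dx": 0,"dy": 0,"dz": 99,"twist": 0,"fingers": -1}
  ]
}}

```text
clock: 8.12
eef_pos: [0.4999, 0.2325, 0.0474]
tool_rot: [0.753, 0.658, -0.005, -0.001]
ft_force: [-0.9, -0.2, -0.7]
grip_width: 0.0853
grasp_force: 0.0
```

Emit:
{"op": "carry_out", "data": {
  "plan": [
    {"dx": 0,"dy": 0,"dz": 0,"twist": 0,"fingers": 0},
    {"dx": 0,"dy": 0,"dz": 0,"twist": 0,"fingers": 1},
    {"dx": 0,"dy": 0,"dz": 0,"twist": 0,"fingers": 1},
    {"dx": 0,"dy": 0,"dz": 0,"twist": 0,"fingers": 1},
    {"dx": 0,"dy": 0,"dz": 0,"twist": 0,"fingers": 1}
  ]
}}

```text
clock: 8.53
eef_pos: [0.5042, 0.2346, 0.0533]
tool_rot: [0.753, 0.658, 0.001, 0.0]
ft_force: [-0.1, 0.2, -0.9]
grip_width: 0.0653
grasp_force: 69.1
```

Emit:
{"op": "carry_out", "data": {
  "plan": [
    {"dx": 0,"dy": 0,"dz": 0,"twist": 0,"fingers": 1},
    {"dx": 0,"dy": 0,"dz": -4,"twist": 0,"fingers": 1},
    {"dx": 0,"dy": 0,"dz": -8,"twist": 0,"fingers": 1},
    {"dx": 0,"dy": 0,"dz": -12,"twist": 0,"fingers": 1},
    {"dx": 0,"dy": 0,"dz": -12,"twist": 0,"fingers": 1}
  ]
}}

```text
clock: 8.95
eef_pos: [0.5039, 0.2344, 0.0649]
tool_rot: [0.753, 0.658, 0.0, 0.0]
ft_force: [0.3, 0.4, -6.4]
grip_width: 0.0655
grasp_force: 68.8
```

Emit:
{"op": "carry_out", "data": {
  "plan": [
    {"dx": 0,"dy": 0,"dz": 0,"twist": 0,"fingers": 1},
    {"dx": 0,"dy": 0,"dz": 0,"twist": 0,"fingers": 1},
    {"dx": 0,"dy": 0,"dz": 0,"twist": 0,"fingers": 1},
    {"dx": 0,"dy": 0,"dz": 0,"twist": 0,"fingers": 1},
    {"dx": 0,"dy": 0,"dz": 0,"twist": 0,"fingers": 1}
  ]
}}

```text
clock: 9.37
eef_pos: [0.5034, 0.2342, 0.064]
tool_rot: [0.753, 0.658, -0.0, -0.0]
ft_force: [0.5, 0.3, -6.7]
grip_width: 0.0651
grasp_force: 68.8
```

```bash
python3 nav.py .504 .2343 .19 -7.5 .45 .06 .19 -7.5; python3 -c "
from h import *
print(at('top',[[318,215],[358,207],[345,222],[372,207],[283,280],[298,268],[284,230],[347,150]],.02).round(3))"
```

```text
t 9.37 tcp [0.5034 0.2342 0.064 ] yaw -7.65 tilt 0.03 w 0.0651 F [ 0.54  0.34 -6.69] q6 2.14
d [ 1.00e-01  5.00e-01 -1.26e+02] twist -0.15
d [-1.799e+02 -3.030e+01  1.000e-01] twist -0.15
[[ 0.501  0.081  0.02 ]
 [ 0.53  -0.044  0.02 ]
 [ 0.482 -0.004  0.02 ]
 [ 0.531 -0.088  0.02 ]
 [ 0.297  0.184  0.02 ]
 [ 0.335  0.139  0.02 ]
 [ 0.451  0.186  0.02 ]
 [ 0.709 -0.005  0.02 ]]
```

6.7 N (0.68 kg), so this is the full cassette. I'll lift it clear of the rack and carry it to free bench at (0.45, 0.06) to change the grip.

Emit:
{"op": "carry_out", "data": {
  "plan": [
    {"dx": 0,"dy": 0,"dz": -25,"twist": 0,"fingers": 1},
    {"dx": 0,"dy": 0,"dz": -50,"twist": 0,"fingers": 1},
    {"dx": 0,"dy": 0,"dz": -75,"twist": 0,"fingers": 1},
    {"dx": 0,"dy": 0,"dz": -100,"twist": 0,"fingers": 1},
    {"dx": 0,"dy": 0,"dz": -126,"twist": 0,"fingers": 1}
  ]
}}

```text
clock: 9.78
eef_pos: [0.5031, 0.2341, 0.191]
tool_rot: [0.753, 0.658, -0.0, -0.0]
ft_force: [-0.2, 0.1, -6.5]
grip_width: 0.0654
grasp_force: 71.4
```

Emit:
{"op": "carry_out", "data": {
  "plan": [
    {"dx": -20,"dy": -4,"dz": 0,"twist": 0,"fingers": 1},
    {"dx": -60,"dy": -12,"dz": 0,"twist": -2,"fingers": 1},
    {"dx": -100,"dy": -18,"dz": 0,"twist": -4,"fingers": 1},
    {"dx": -140,"dy": -24,"dz": 0,"twist": -6,"fingers": 1},
    {"dx": -180,"dy": -30,"dz": 0,"twist": -8,"fingers": 1}
  ]
}}

```text
clock: 10.2
eef_pos: [0.4488, 0.0586, 0.1903]
tool_rot: [0.704, 0.71, -0.0, 0.0]
ft_force: [1.4, -0.8, -7.2]
grip_width: 0.0652
grasp_force: 71.6
```

```bash
python3 nav.py .45 .06 .06 0.3
```

```text
t 10.2 tcp [0.4488 0.0586 0.1903] yaw 0.52 tilt 0.02 w 0.0652 F [ 1.42 -0.84 -7.19] q6 1.69
d [  1.5   1.2 130.3] twist 0.22
```

Emit:
{"op": "carry_out", "data": {
  "plan": [
    {"dx": 0,"dy": 0,"dz": 30,"twist": 0,"fingers": 1},
    {"dx": 0,"dy": 0,"dz": 60,"twist": 0,"fingers": 1},
    {"dx": 0,"dy": 0,"dz": 90,"twist": 0,"fingers": 1},
    {"dx": 0,"dy": 0,"dz": 120,"twist": 0,"fingers": 1},
    {"dx": 0,"dy": 0,"dz": 130,"twist": 0,"fingers": 1}
  ]
}}

```text
clock: 10.62
eef_pos: [0.4465, 0.0592, 0.0566]
tool_rot: [0.705, 0.709, -0.003, -0.002]
ft_force: [-0.7, 0.3, -7.1]
grip_width: 0.0649
grasp_force: 78.4
```

Emit:
{"op": "carry_out", "data": {
  "plan": [
    {"dx": 0,"dy": 0,"dz": 3,"twist": 0,"fingers": 1},
    {"dx": 0,"dy": 0,"dz": 6,"twist": 0,"fingers": 1},
    {"dx": 0,"dy": 0,"dz": 9,"twist": 0,"fingers": 1},
    {"dx": 0,"dy": 0,"dz": 11,"twist": 0,"fingers": 1},
    {"dx": 0,"dy": 0,"dz": 11,"twist": 0,"fingers": 1}
  ]
}}

```text
clock: 11.03
eef_pos: [0.4507, 0.0601, 0.05]
tool_rot: [0.705, 0.709, 0.001, 0.001]
ft_force: [0.3, -0.3, -7.4]
grip_width: 0.0655
grasp_force: 78.4
```

```bash
python3 nav.py
```

```text
t 11.03 tcp [0.4507 0.0601 0.05  ] yaw 0.36 tilt 0.11 w 0.0655 F [ 0.33 -0.3  -7.36] q6 1.7
```

Still hanging, with an estimated 3 mm to go.

Emit:
{"op": "carry_out", "data": {
  "plan": [
    {"dx": 0,"dy": 0,"dz": 1,"twist": 0,"fingers": 1},
    {"dx": 0,"dy": 0,"dz": 1.5,"twist": 0,"fingers": 1},
    {"dx": 0,"dy": 0,"dz": 2,"twist": 0,"fingers": 1},
    {"dx": 0,"dy": 0,"dz": 2.5,"twist": 0,"fingers": 1},
    {"dx": 0,"dy": 0,"dz": 2.5,"twist": 0,"fingers": 1}
  ]
}}

```text
clock: 11.45
eef_pos: [0.4503, 0.0599, 0.0477]
tool_rot: [0.705, 0.709, 0.0, 0.0]
ft_force: [-1.4, -1.5, 0.6]
grip_width: 0.0655
grasp_force: 79.8
```

It has touched down and the weight is off the wrist. I'll release, rise and turn 90°.

Emit:
{"op": "carry_out", "data": {
  "plan": [
    {"dx": 0,"dy": 0,"dz": 0,"twist": 0,"fingers": 0.2},
    {"dx": 0,"dy": 0,"dz": 0,"twist": 0,"fingers": -1},
    {"dx": 0,"dy": 0,"dz": 0,"twist": 0,"fingers": -1},
    {"dx": 0,"dy": 0,"dz": 0,"twist": 0,"fingers": -1},
    {"dx": 0,"dy": 0,"dz": 0,"twist": 0,"fingers": -1}
  ]
}}

```text
clock: 11.87
eef_pos: [0.4504, 0.06, 0.0471]
tool_rot: [0.705, 0.709, 0.0, 0.0]
ft_force: [1.0, -0.5, -0.9]
grip_width: 0.0853
grasp_force: 0.0
```

```bash
python3 nav.py
```

```text
t 11.87 tcp [0.4504 0.06   0.0471] yaw 0.35 tilt 0.06 w 0.0853 F [ 1.   -0.46 -0.88] q6 1.7
```

Emit:
{"op": "carry_out", "data": {
  "plan": [
    {"dx": 0,"dy": 0,"dz": -20,"twist": 0,"fingers": -1},
    {"dx": 0,"dy": 0,"dz": -40,"twist": 0,"fingers": -1},
    {"dx": 0,"dy": 0,"dz": -65,"twist": 0,"fingers": -1},
    {"dx": 0,"dy": 0,"dz": -85,"twist": 0,"fingers": -1},
    {"dx": 0,"dy": 0,"dz": -85,"twist": 7,"fingers": -1}
  ]
}}

```text
clock: 12.28
eef_pos: [0.4531, 0.0603, 0.136]
tool_rot: [0.748, 0.664, 0.003, 0.002]
ft_force: [1.5, 0.2, 0.1]
grip_width: 0.0856
grasp_force: 0.0
```

Emit:
{"op": "carry_out", "data": {
  "plan": [
    {"dx": 0,"dy": 0,"dz": 0,"twist": 7,"fingers": -1},
    {"dx": 0,"dy": 0,"dz": 0,"twist": 14,"fingers": -1},
    {"dx": 0,"dy": 0,"dz": 0,"twist": 21,"fingers": -1},
    {"dx": 0,"dy": 0,"dz": 0,"twist": 28,"fingers": -1},
    {"dx": 0,"dy": 0,"dz": 0,"twist": 35,"fingers": -1}
  ]
}}

```text
clock: 12.7
eef_pos: [0.4501, 0.06, 0.1319]
tool_rot: [0.914, 0.407, 0.0, 0.0]
ft_force: [0.2, 0.3, -0.0]
grip_width: 0.0857
grasp_force: 0.0
```

Emit:
{"op": "carry_out", "data": {
  "plan": [
    {"dx": 0,"dy": 0,"dz": 0,"twist": 7,"fingers": -1},
    {"dx": 0,"dy": 0,"dz": 0,"twist": 14,"fingers": -1},
    {"dx": 0,"dy": 0,"dz": 0,"twist": 21,"fingers": -1},
    {"dx": 0,"dy": 0,"dz": 0,"twist": 28,"fingers": -1},
    {"dx": 0,"dy": 0,"dz": 0,"twist": 35,"fingers": -1}
  ]
}}

```text
clock: 13.12
eef_pos: [0.4501, 0.06, 0.1318]
tool_rot: [0.994, 0.113, 0.0, -0.0]
ft_force: [0.1, 0.3, 0.1]
grip_width: 0.0852
grasp_force: 0.0
```

```bash
python3 nav.py .4502 .0600 .056 -89.65
```

```text
t 13.12 tcp [0.4501 0.06   0.1318] yaw -76.99 tilt 0.02 w 0.0852 F [0.11 0.27 0.13] q6 3.05
d [ 0.1 -0.  75.8] twist 12.66
```

Joint 6 is near its limit this way, so I'll turn the other way to the equivalent half-turn grasp.

Emit:
{"op": "carry_out", "data": {
  "plan": [
    {"dx": 0,"dy": 0,"dz": 0,"twist": -7,"fingers": -1},
    {"dx": 0,"dy": 0,"dz": 0,"twist": -14,"fingers": -1},
    {"dx": 0,"dy": 0,"dz": 0,"twist": -21,"fingers": -1},
    {"dx": 0,"dy": 0,"dz": 0,"twist": -28,"fingers": -1},
    {"dx": 0,"dy": 0,"dz": 0,"twist": -35,"fingers": -1}
  ]
}}

```text
clock: 13.53
eef_pos: [0.4501, 0.06, 0.1318]
tool_rot: [0.911, 0.412, 0.0, 0.0]
ft_force: [-0.3, -1.4, 0.7]
grip_width: 0.0854
grasp_force: 0.0
```

Emit:
{"op": "carry_out", "data": {
  "plan": [
    {"dx": 0,"dy": 0,"dz": 0,"twist": -7,"fingers": -1},
    {"dx": 0,"dy": 0,"dz": 0,"twist": -14,"fingers": -1},
    {"dx": 0,"dy": 0,"dz": 0,"twist": -21,"fingers": -1},
    {"dx": 0,"dy": 0,"dz": 0,"twist": -28,"fingers": -1},
    {"dx": 0,"dy": 0,"dz": 0,"twist": -35,"fingers": -1}
  ]
}}

```text
clock: 13.95
eef_pos: [0.4501, 0.06, 0.1318]
tool_rot: [0.745, 0.667, 0.0, 0.0]
ft_force: [-0.8, -0.5, -0.3]
grip_width: 0.0856
grasp_force: 0.0
```

Emit:
{"op": "carry_out", "data": {
  "plan": [
    {"dx": 0,"dy": 0,"dz": 0,"twist": -7,"fingers": -1},
    {"dx": 0,"dy": 0,"dz": 0,"twist": -14,"fingers": -1},
    {"dx": 0,"dy": 0,"dz": 0,"twist": -21,"fingers": -1},
    {"dx": 0,"dy": 0,"dz": 0,"twist": -28,"fingers": -1},
    {"dx": 0,"dy": 0,"dz": 0,"twist": -35,"fingers": -1}
  ]
}}

```text
clock: 14.37
eef_pos: [0.45, 0.06, 0.1318]
tool_rot: [0.51, 0.86, 0.0, 0.0]
ft_force: [-0.6, -0.1, -0.3]
grip_width: 0.0855
grasp_force: 0.0
```

Emit:
{"op": "carry_out", "data": {
  "plan": [
    {"dx": 0,"dy": 0,"dz": 0,"twist": -7,"fingers": -1},
    {"dx": 0,"dy": 0,"dz": 0,"twist": -14,"fingers": -1},
    {"dx": 0,"dy": 0,"dz": 0,"twist": -21,"fingers": -1},
    {"dx": 0,"dy": 0,"dz": 0,"twist": -28,"fingers": -1},
    {"dx": 0,"dy": 0,"dz": 0,"twist": -35,"fingers": -1}
  ]
}}

```text
clock: 14.78
eef_pos: [0.45, 0.06, 0.1318]
tool_rot: [0.228, 0.974, 0.0, 0.0]
ft_force: [-0.5, 0.9, 0.6]
grip_width: 0.0856
grasp_force: 0.0
```

Emit:
{"op": "carry_out", "data": {
  "plan": [
    {"dx": 0,"dy": 0,"dz": 0,"twist": -7,"fingers": -1},
    {"dx": 0,"dy": 0,"dz": 0,"twist": -14,"fingers": -1},
    {"dx": 0,"dy": 0,"dz": 0,"twist": -21,"fingers": -1},
    {"dx": 0,"dy": 0,"dz": 0,"twist": -27,"fingers": -1},
    {"dx": 0,"dy": 0,"dz": 0,"twist": -27,"fingers": -1}
  ]
}}

```text
clock: 15.2
eef_pos: [0.45, 0.0599, 0.1318]
tool_rot: [-0.004, 1.0, -0.0, 0.0]
ft_force: [-0.2, 0.3, 0.3]
grip_width: 0.0855
grasp_force: 0.0
```

```bash
python3 nav.py .4502 .0600 .056 90.35
```

```text
t 15.2 tcp [0.45   0.0599 0.1318] yaw 90.44 tilt 0.02 w 0.0855 F [-0.21  0.35  0.29] q6 0.12
d [-0.2  0.1 75.8] twist 0.09
```

Emit:
{"op": "carry_out", "data": {
  "plan": [
    {"dx": 0,"dy": 0,"dz": 20,"twist": 0,"fingers": -1},
    {"dx": 0,"dy": 0,"dz": 40,"twist": 0,"fingers": -1},
    {"dx": 0,"dy": 0,"dz": 60,"twist": 0,"fingers": -1},
    {"dx": 0,"dy": 0,"dz": 76,"twist": 0,"fingers": -1},
    {"dx": 0,"dy": 0,"dz": 76,"twist": 0,"fingers": -1}
  ]
}}

```text
clock: 15.62
eef_pos: [0.4472, 0.0596, 0.053]
tool_rot: [-0.002, 1.0, -0.0, -0.003]
ft_force: [-0.4, -0.2, -0.6]
grip_width: 0.0859
grasp_force: 0.0
```

Emit:
{"op": "carry_out", "data": {
  "plan": [
    {"dx": 0,"dy": 0,"dz": 76,"twist": 0,"fingers": -1},
    {"dx": 0,"dy": 0,"dz": 0,"twist": 0,"fingers": -1},
    {"dx": 0,"dy": 0,"dz": 0,"twist": 0,"fingers": -1},
    {"dx": 0,"dy": 0,"dz": 0,"twist": 0,"fingers": -1},
    {"dx": 0,"dy": 0,"dz": 0,"twist": 0,"fingers": -2}
  ]
}}

```text
out of range
```

```bash
python3 nav.py .4502 .0600 .056 90.35
python3 - <<'E'
from workcell import camera
import cv2
a=camera("top")["image"][:,:,::-1]
cv2.imwrite("pics/chk2.png",cv2.resize(a[160:290,200:360],(800,600),interpolation=cv2.INTER_CUBIC))
E
```

```text
t 15.62 tcp [0.4472 0.0596 0.053 ] yaw 90.21 tilt 0.35 w 0.0859 F [-0.44 -0.17 -0.61] q6 0.13
d [-3.   0.4 -3.1] twist -0.14
```

View pics/chk2.png

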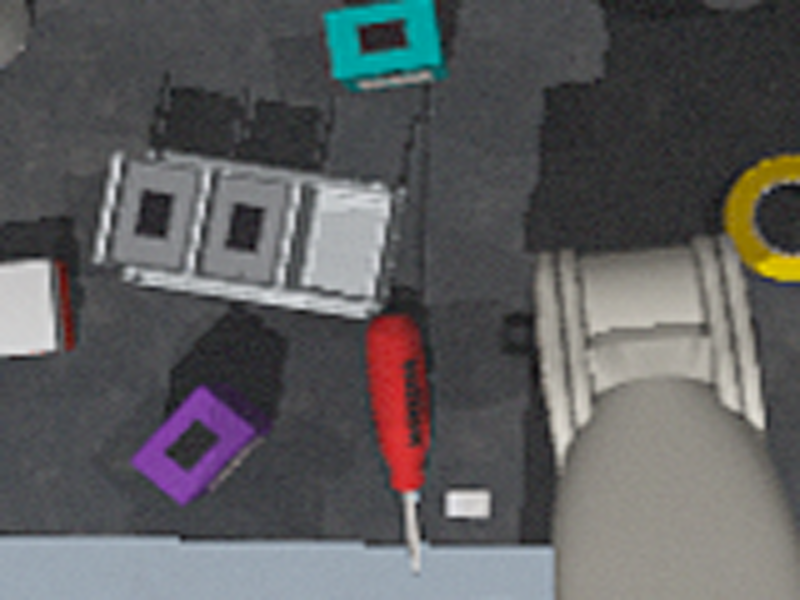

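The rack still holds the two light cassettes, upright at (150,213) and (245,225), with its right bay empty at (348,240). The bystanders are where they were. My second call there was malformed and was refused, so it moved nothing. Now I'll close across the 45 mm and lift.

Emit:
{"op": "carry_out", "data": {
  "plan": [
    {"dx": 0,"dy": 0,"dz": 0,"twist": 0,"fingers": -0.2},
    {"dx": 0,"dy": 0,"dz": 0,"twist": 0,"fingers": 1},
    {"dx": 0,"dy": 0,"dz": 0,"twist": 0,"fingers": 1},
    {"dx": 0,"dy": 0,"dz": 0,"twist": 0,"fingers": 1},
    {"dx": 0,"dy": 0,"dz": 0,"twist": 0,"fingers": 1}
  ]
}}

```text
clock: 16.08
eef_pos: [0.4511, 0.0599, 0.0571]
tool_rot: [-0.003, 1.0, 0.0, 0.002]
ft_force: [-0.3, -1.0, 5.5]
grip_width: 0.0443
grasp_force: 62.8
```

Emit:
{"op": "carry_out", "data": {
  "plan": [
    {"dx": 0,"dy": 0,"dz": 0,"twist": 0,"fingers": 1},
    {"dx": 0,"dy": 0,"dz": 0,"twist": 0,"fingers": 1},
    {"dx": 0,"dy": 0,"dz": 0,"twist": 0,"fingers": 1},
    {"dx": 0,"dy": 0,"dz": 0,"twist": 0,"fingers": 1},
    {"dx": 0,"dy": 0,"dz": 0,"twist": 0,"fingers": 1}
  ]
}}

```text
clock: 16.5
eef_pos: [0.4512, 0.0599, 0.0571]
tool_rot: [-0.003, 1.0, 0.0, 0.002]
ft_force: [0.9, -1.6, 5.8]
grip_width: 0.0442
grasp_force: 62.9
```

Emit:
{"op": "carry_out", "data": {
  "plan": [
    {"dx": 0,"dy": 0,"dz": -5,"twist": 0,"fingers": 1},
    {"dx": 0,"dy": 0,"dz": -30,"twist": 0,"fingers": 1},
    {"dx": 0,"dy": 0,"dz": -65,"twist": 0,"fingers": 1},
    {"dx": 0,"dy": 0,"dz": -100,"twist": 0,"fingers": 1},
    {"dx": 0,"dy": 0,"dz": -145,"twist": 0,"fingers": 1}
  ]
}}

```text
clock: 16.92
eef_pos: [0.4468, 0.0596, 0.1963]
tool_rot: [-0.003, 1.0, -0.0, -0.004]
ft_force: [1.2, -0.3, -7.9]
grip_width: 0.0443
grasp_force: 64.3
```

```bash
python3 nav.py .54 -.2166 .205 90.34
```

```text
t 16.92 tcp [0.4468 0.0596 0.1963] yaw 90.35 tilt 0.44 w 0.0443 F [ 1.22 -0.27 -7.91] q6 0.13
d [ -91.4 -276.8   -9.2] twist 0.01
```

Emit:
{"op": "carry_out", "data": {
  "plan": [
    {"dx": -8,"dy": -25,"dz": -4,"twist": 0,"fingers": 1},
    {"dx": -18,"dy": -57,"dz": -4,"twist": 0,"fingers": 1},
    {"dx": -30,"dy": -92,"dz": -4,"twist": 0,"fingers": 1},
    {"dx": -41,"dy": -126,"dz": -4,"twist": 0,"fingers": 1},
    {"dx": -52,"dy": -160,"dz": -4,"twist": 0,"fingers": 1}
  ]
}}

```text
clock: 17.33
eef_pos: [0.5016, -0.1008, 0.2001]
tool_rot: [-0.003, 1.0, 0.001, -0.002]
ft_force: [-0.0, 1.0, -7.7]
grip_width: 0.0445
grasp_force: 72.9
```

Emit:
{"op": "carry_out", "data": {
  "plan": [
    {"dx": -12,"dy": -35,"dz": 0,"twist": 0,"fingers": 1},
    {"dx": -24,"dy": -70,"dz": 0,"twist": 0,"fingers": 1},
    {"dx": -33,"dy": -98,"dz": 0,"twist": 0,"fingers": 1},
    {"dx": -38,"dy": -116,"dz": 0,"twist": 0,"fingers": 1},
    {"dx": -38,"dy": -116,"dz": 0,"twist": 0,"fingers": 1}
  ]
}}

```text
clock: 17.75
eef_pos: [0.5411, -0.2197, 0.199]
tool_rot: [-0.001, 1.0, -0.001, -0.002]
ft_force: [-0.4, -1.6, -5.7]
grip_width: 0.0443
grasp_force: 72.9
```

```bash
python3 nav.py .54 -.2166 .205 90.34
python3 - <<'E'
from workcell import camera
import cv2
b=camera("scene")["image"][:,:,::-1]; a=camera("top")["image"][:,:,::-1]
r=lambda i,s:cv2.resize(i,s,interpolation=cv2.INTER_CUBIC)
cv2.imwrite("pics/chk3.png",cv2.hconcat([r(b[150:250,370:450],(448,560)),r(a[165:245,385:435],(350,560))]))
E
python3 nav.py .54 -.2166 .205 90.34
```

```text
t 17.75 tcp [ 0.5411 -0.2197  0.199 ] yaw 90.07 tilt 0.21 w 0.0443 F [-0.39 -1.58 -5.7 ] q6 -0.39
d [ 1.1  3.1 -6. ] twist -0.27
t 17.85 tcp [ 0.54   -0.2157  0.1992] yaw 90.24 tilt 0.32 w 0.0442 F [-0.05 -0.3  -8.11] q6 -0.38
d [ 0.1 -0.9 -5.8] twist -0.1
```

View pics/chk3.png

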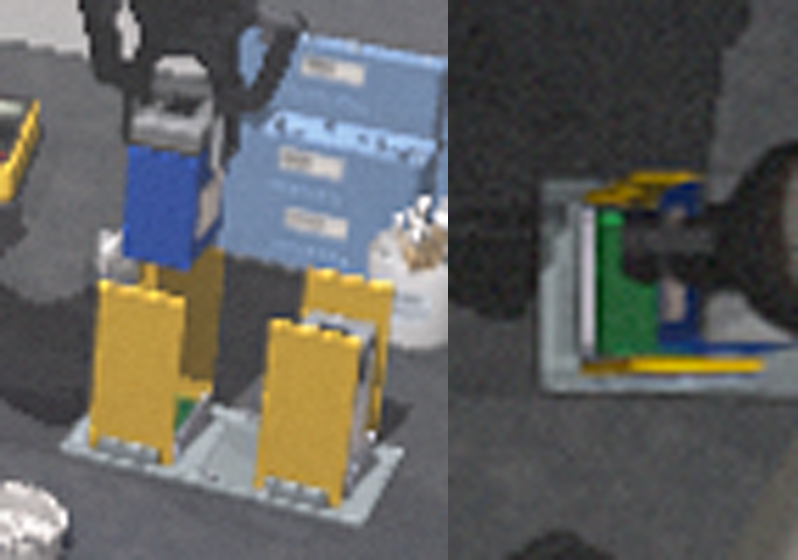

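The cassette hangs above the empty bay: its front bottom corners in the left panel are at (124,252) and (190,270), and the front plate's top corners are at (97,283) and (186,295). I'll compare these with the predicted projections before lowering.

```bash
python3 nav.py .5405 -.2166 .2 90.34
python3 - <<'E'
from h import *
f=np.load("fits.npz")["feed"]
W=lambda l:R.from_euler('z',f[2]).apply(np.array(l)/1000.)+[f[0],f[1],0]
cs=lambda P:((proj("scene",P)-[370,150]+.5)*5.6-.5).round(1).tolist()
print("plates A (97,283)(186,295)",cs(W([[-41,83,126],[-41,27,126]])))
print("base (62,445)(360,522)(405,450)",cs(W([[-48,100,6],[-48,-100,6],[48,-100,6]])))
print("plates B (270,322)(362,340)",cs(W([[-41,-27,126],[-41,-83,126]])))
c=np.array([.5393,-.2160,.142])
print("cass (124,252)(190,270)(220,240)",cs(c+[[-.033,.0225,0],[-.033,-.0225,0],[.033,-.0225,0]]))
E
```

```text
t 17.85 tcp [ 0.54   -0.2157  0.1992] yaw 90.24 tilt 0.32 w 0.0442 F [-0.05 -0.3  -8.11] q6 -0.38
d [-0.5 -0.9 -0.9] twist -0.1
plates A (97,283)(186,295) [[102.3, 285.2], [188.4, 304.2]]
base (62,445)(360,522)(405,450) [[62.3, 448.3], [367.8, 524.1], [407.2, 450.7]]
plates B (270,322)(362,340) [[273.8, 323.0], [364.7, 343.1]]
cass (124,252)(190,270)(220,240) [[115.1, 259.0], [184.3, 274.1], [218.1, 230.8]]
```

Emit:
{"op": "carry_out", "data": {
  "plan": [
    {"dx": -0.4,"dy": -0.4,"dz": 3,"twist": 0,"fingers": 1},
    {"dx": -0.7,"dy": -0.9,"dz": 6,"twist": 0,"fingers": 1},
    {"dx": -0.7,"dy": -0.9,"dz": 9,"twist": 0,"fingers": 1},
    {"dx": -0.7,"dy": -0.9,"dz": 9,"twist": 0,"fingers": 1},
    {"dx": -0.7,"dy": -0.9,"dz": 9,"twist": 0,"fingers": 1}
  ]
}}

```text
clock: 18.27
eef_pos: [0.5419, -0.2156, 0.1922]
tool_rot: [-0.004, 1.0, 0.0, -0.0]
ft_force: [-0.7, 0.4, -7.8]
grip_width: 0.0444
grasp_force: 72.8
```

Emit:
{"op": "carry_out", "data": {
  "plan": [
    {"dx": 0,"dy": 0,"dz": 0,"twist": 0,"fingers": 1},
    {"dx": 0,"dy": 0,"dz": 0,"twist": 0,"fingers": 1},
    {"dx": 0,"dy": 0,"dz": 0,"twist": 0,"fingers": 1},
    {"dx": 0,"dy": 0,"dz": 0,"twist": 0,"fingers": 1},
    {"dx": 0,"dy": 0,"dz": 0,"twist": 0,"fingers": 1}
  ]
}}

```text
clock: 18.68
eef_pos: [0.5423, -0.2165, 0.1926]
tool_rot: [-0.003, 1.0, -0.0, 0.0]
ft_force: [-0.8, 0.7, -6.9]
grip_width: 0.0443
grasp_force: 72.8
```

```bash
python3 nav.py .5407 -.2166 .19 90.34
python3 - <<'E'
from workcell import camera
import cv2
b=camera("scene")["image"][:,:,::-1]
cv2.imwrite("pics/chk4.png",cv2.resize(b[165:240,380:450],(560,600),interpolation=cv2.INTER_CUBIC))
E
python3 - <<'E'
from h import *
f=np.load("fits.npz")["feed"]
W=lambda l:R.from_euler('z',f[2]).apply(np.array(l)/1000.)+[f[0],f[1],0]
cs=lambda P:((proj("scene",P)-[380,165]+.5)*8-.5).round(1).tolist()
print("A",cs(W([[-41,83,126],[-41,27,126]])));print("B",cs(W([[-41,-27,126],[-41,-83,126]])))
c=np.array([.5399,-.2166,.132])
print("cass",cs(c+[[-.033,.0225,0],[-.033,-.0225,0],[.033,-.0225,0],[-.033,.0225,.095],[-.033,-.0225,.095]]))
E
```

```text
t 18.68 tcp [ 0.5423 -0.2165  0.1926] yaw 90.35 tilt 0.02 w 0.0443 F [-0.84  0.74 -6.89] q6 -0.39
d [ 1.6 -0.1  2.6] twist 0.01
A [[66.3, 287.6], [189.4, 314.8]]
B [[311.3, 341.7], [441.2, 370.3]]
cass [[85.0, 270.2], [183.6, 292.0], [231.7, 229.7], [99.0, 72.4], [200.6, 92.6]]
```

View pics/chk4.png

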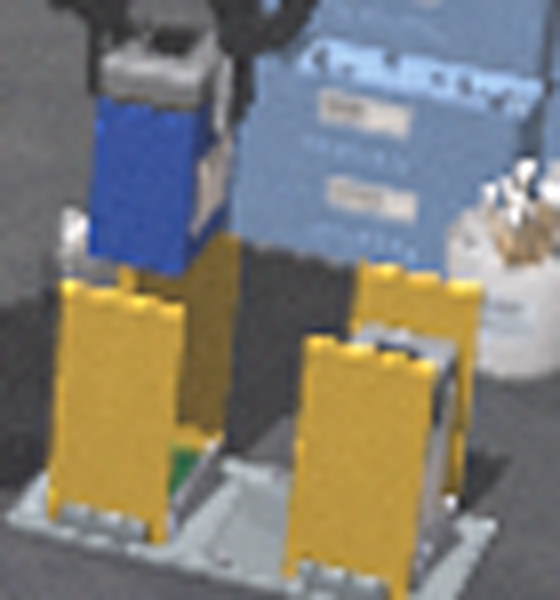

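The plate A corners read (62,283) and (184,304), and the cassette's front bottom corners (90,255) and (184,275). Relative to the plate the cassette looks about 2–3 mm off toward -y/+x. I'll cross-check in the top view by comparing edge profiles with the prediction.

Run:
```python
from workcell import camera,bot
from h import *
a=camera("top")["image"]; cv2.imwrite("pics/t5.png",a[:,:,::-1])
p=bot.get_obs()["eef_pos"]; print(np.round(p,4))
c=np.array([p[0]-.0008,p[1],p[2]-.057])
q=lambda P:proj("top",P).round(2).tolist()
print("bottom +y edge corners",q(c+[[.033,.0225,0],[-.033,.0225,0],[-.033,-.0225,0]]))
print("top +y edge",q(c+[[.033,.0225,.095],[-.033,.0225,.095]]))
i=a.astype(int)
for r in (194,197,210,213,215): print(r,[(u,*i[r,u]) for u in range(407,426)])
for u in (416,418,420): print("col",u,[(r,*i[r,u]) for r in range(183,222) if r<194 or r>209])
```

```text
[ 0.5423 -0.2165  0.1925]
bottom +y edge corners [[413.36, 191.24], [413.09, 213.94], [428.57, 214.36]]
top +y edge [[420.4, 188.54], [420.13, 212.87]]
194 [(407, np.int64(51), np.int64(54), np.int64(37)), (408, np.int64(53), np.int64(54), np.int64(46)), (409, np.int64(61), np.int64(49), np.int64(38)), (410, np.int64(58), np.int64(49), np.int64(37)), (411, np.int64(23), np.int64(25), np.int64(28)), (412, np.int64(52), np.int64(41), np.int64(30)), (413, np.int64(79), np.int64(72), np.int64(38)), (414, np.int64(56), np.int64(50), np.int64(55)), (415, np.int64(40), np.int64(46), np.int64(75)), (416, np.int64(67), np.int64(69), np.int64(80)), (417, np.int64(64), np.int64(71), np.int64(84)), (418, np.int64(33), np.int64(46), np.int64(79)), (419, np.int64(33), np.int64(42), np.int64(66)), (420, np.int64(41), np.int64(47), np.int64(52)), (421, np.int64(33), np.int64(28), np.int64(29)), (422, np.int64(26), np.int64(29), np.int64(27)), (423, np.int64(24), np.int64(24), np.int64(30)), (424, np.int64(26), np.int64(32), np.int64(33)), (425, np.int64(23), np.int64(20), np.int64(26))]
197 [(407, n
[... 6505 characters left out ...]
0)), (192, np.int64(49), np.int64(49), np.int64(60)), (193, np.int64(42), np.int64(48), np.int64(58)), (210, np.int64(48), np.int64(46), np.int64(52)), (211, np.int64(46), np.int64(49), np.int64(53)), (212, np.int64(51), np.int64(57), np.int64(82)), (213, np.int64(29), np.int64(54), np.int64(114)), (214, np.int64(29), np.int64(60), np.int64(88)), (215, np.int64(67), np.int64(80), np.int64(61)), (216, np.int64(159), np.int64(131), np.int64(0)), (217, np.int64(211), np.int64(183), np.int64(0)), (218, np.int64(112), np.int64(98), np.int64(88)), (219, np.int64(132), np.int64(142), np.int64(156)), (220, np.int64(120), np.int64(127), np.int64(131)), (221, np.int64(67), np.int64(67), np.int64(72))]
```

The top view agrees: the cassette's +y edge is at u≈413.95 against 413.1 predicted, so it sits 2.5 mm too far toward -y, while x agrees to 0.4 mm. I'll correct y by +2.5 mm and x by -1.2 mm, then lower in stages while watching the force.

Emit:
{"op": "carry_out", "data": {
  "plan": [
    {"dx": 1.2,"dy": 2.5,"dz": 0,"twist": 0,"fingers": 1},
    {"dx": 1.2,"dy": 2.5,"dz": 0,"twist": 0,"fingers": 1},
    {"dx": 1.2,"dy": 2.5,"dz": 0,"twist": 0,"fingers": 1},
    {"dx": 1.2,"dy": 2.5,"dz": 5,"twist": 0,"fingers": 1},
    {"dx": 1.2,"dy": 2.5,"dz": 10,"twist": 0,"fingers": 1}
  ]
}}

```text
clock: 19.2
eef_pos: [0.5414, -0.214, 0.1825]
tool_rot: [-0.003, 1.0, -0.0, 0.001]
ft_force: [-0.2, 0.1, -7.6]
grip_width: 0.0445
grasp_force: 72.9
```

Emit:
{"op": "carry_out", "data": {
  "plan": [
    {"dx": 0,"dy": 0,"dz": 4,"twist": 0,"fingers": 1},
    {"dx": 0,"dy": 0,"dz": 10,"twist": 0,"fingers": 1},
    {"dx": 0,"dy": 0,"dz": 16,"twist": 0,"fingers": 1},
    {"dx": 0,"dy": 0,"dz": 22,"twist": 0,"fingers": 1},
    {"dx": 0,"dy": 0,"dz": 28,"twist": 0,"fingers": 1}
  ]
}}

```text
clock: 19.62
eef_pos: [0.5409, -0.2139, 0.1536]
tool_rot: [-0.003, 1.0, 0.0, -0.0]
ft_force: [-0.0, 1.2, -7.1]
grip_width: 0.0444
grasp_force: 72.9
```

```bash
python3 nav.py .5411 -.214 .095 90.34
```

```text
t 19.62 tcp [ 0.5409 -0.2139  0.1536] yaw 90.35 tilt 0.03 w 0.0444 F [-0.05  1.19 -7.07] q6 -0.38
d [-0.3 -0.1 58.6] twist 0.01
```

No contact between the plates. I'll continue to TCP ≈ 0.095, just above the side lips.

Emit:
{"op": "carry_out", "data": {
  "plan": [
    {"dx": 0,"dy": 0,"dz": 8,"twist": 0,"fingers": 1},
    {"dx": 0,"dy": 0,"dz": 17,"twist": 0,"fingers": 1},
    {"dx": 0,"dy": 0,"dz": 26,"twist": 0,"fingers": 1},
    {"dx": 0,"dy": 0,"dz": 35,"twist": 0,"fingers": 1},
    {"dx": 0,"dy": 0,"dz": 44,"twist": 0,"fingers": 1}
  ]
}}

```text
clock: 20.03
eef_pos: [0.5409, -0.2139, 0.1093]
tool_rot: [-0.003, 1.0, 0.0, -0.0]
ft_force: [0.4, 0.3, -6.6]
grip_width: 0.0441
grasp_force: 72.9
```

Emit:
{"op": "carry_out", "data": {
  "plan": [
    {"dx": 0,"dy": 0,"dz": 4,"twist": 0,"fingers": 1},
    {"dx": 0,"dy": 0,"dz": 8,"twist": 0,"fingers": 1},
    {"dx": 0,"dy": 0,"dz": 12,"twist": 0,"fingers": 1},
    {"dx": 0,"dy": 0,"dz": 16,"twist": 0,"fingers": 1},
    {"dx": 0,"dy": 0,"dz": 16,"twist": 0,"fingers": 1}
  ]
}}

```text
clock: 20.45
eef_pos: [0.5407, -0.2138, 0.0937]
tool_rot: [-0.003, 1.0, 0.0, -0.0]
ft_force: [0.0, 0.2, -6.9]
grip_width: 0.0441
grasp_force: 72.9
```

```bash
python3 nav.py .5411 -.214 .077 90.34
```

```text
t 20.45 tcp [ 0.5407 -0.2138  0.0937] yaw 90.35 tilt 0.06 w 0.0441 F [ 0.04  0.2  -6.87] q6 -0.38
d [-0.4 -0.2 16.7] twist 0.01
```

Emit:
{"op": "carry_out", "data": {
  "plan": [
    {"dx": 0,"dy": 0,"dz": 3,"twist": 0,"fingers": 1},
    {"dx": 0,"dy": 0,"dz": 7,"twist": 0,"fingers": 1},
    {"dx": 0,"dy": 0,"dz": 11,"twist": 0,"fingers": 1},
    {"dx": 0,"dy": 0,"dz": 14,"twist": 0,"fingers": 1},
    {"dx": 0,"dy": 0,"dz": 16,"twist": 0,"fingers": 1}
  ]
}}

```text
clock: 20.87
eef_pos: [0.5407, -0.2138, 0.0779]
tool_rot: [-0.003, 1.0, 0.0, -0.0]
ft_force: [-0.9, -0.2, -6.6]
grip_width: 0.0442
grasp_force: 72.9
```

Emit:
{"op": "carry_out", "data": {
  "plan": [
    {"dx": 0,"dy": 0,"dz": 2,"twist": 0,"fingers": 1},
    {"dx": 0,"dy": 0,"dz": 3,"twist": 0,"fingers": 1},
    {"dx": 0,"dy": 0,"dz": 4,"twist": 0,"fingers": 1},
    {"dx": 0,"dy": 0,"dz": 5,"twist": 0,"fingers": 1},
    {"dx": 0,"dy": 0,"dz": 6,"twist": 0,"fingers": 1}
  ]
}}

```text
clock: 21.28
eef_pos: [0.5412, -0.214, 0.0729]
tool_rot: [-0.003, 1.0, -0.0, 0.0]
ft_force: [-1.3, 0.3, -3.5]
grip_width: 0.0445
grasp_force: 73.1
```

It has touched the green plate. I'll press on down in small steps.

Emit:
{"op": "carry_out", "data": {
  "plan": [
    {"dx": 0,"dy": 0,"dz": 1,"twist": 0,"fingers": 1},
    {"dx": 0,"dy": 0,"dz": 2,"twist": 0,"fingers": 1},
    {"dx": 0,"dy": 0,"dz": 3,"twist": 0,"fingers": 1},
    {"dx": 0,"dy": 0,"dz": 4,"twist": 0,"fingers": 1},
    {"dx": 0,"dy": 0,"dz": 4,"twist": 0,"fingers": 1}
  ]
}}

```text
clock: 21.7
eef_pos: [0.5412, -0.214, 0.0686]
tool_rot: [-0.003, 1.0, -0.0, 0.0]
ft_force: [-1.0, 0.6, -2.4]
grip_width: 0.0443
grasp_force: 73.2
```

Emit:
{"op": "carry_out", "data": {
  "plan": [
    {"dx": 0,"dy": 0,"dz": 0.5,"twist": 0,"fingers": 1},
    {"dx": 0,"dy": 0,"dz": 1,"twist": 0,"fingers": 1},
    {"dx": 0,"dy": 0,"dz": 1.5,"twist": 0,"fingers": 1},
    {"dx": 0,"dy": 0,"dz": 1.5,"twist": 0,"fingers": 1},
    {"dx": 0,"dy": 0,"dz": 1.5,"twist": 0,"fingers": 1}
  ]
}}

```text
clock: 22.12
eef_pos: [0.5412, -0.214, 0.0673]
tool_rot: [-0.003, 1.0, -0.0, 0.0]
ft_force: [-1.7, 0.4, -0.2]
grip_width: 0.0442
grasp_force: 73.9
```

Bottomed, with the wrist force near zero. I'll release and retreat straight up.

Emit:
{"op": "carry_out", "data": {
  "plan": [
    {"dx": 0,"dy": 0,"dz": 0.3,"twist": 0,"fingers": 0.3},
    {"dx": 0,"dy": 0,"dz": 0.3,"twist": 0,"fingers": -0.5},
    {"dx": 0,"dy": 0,"dz": 0.3,"twist": 0,"fingers": -0.8},
    {"dx": 0,"dy": 0,"dz": 0.3,"twist": 0,"fingers": -0.8},
    {"dx": 0,"dy": 0,"dz": 0.3,"twist": 0,"fingers": -0.8}
  ]
}}

```text
clock: 22.53
eef_pos: [0.5416, -0.2142, 0.067]
tool_rot: [-0.003, 1.0, -0.0, 0.001]
ft_force: [-0.3, -0.2, 1.0]
grip_width: 0.0771
grasp_force: 0.0
```

Emit:
{"op": "carry_out", "data": {
  "plan": [
    {"dx": 0,"dy": 0,"dz": -10,"twist": 0,"fingers": -0.8},
    {"dx": 0,"dy": 0,"dz": -30,"twist": 0,"fingers": -0.8},
    {"dx": 0,"dy": 0,"dz": -60,"twist": 0,"fingers": -0.8},
    {"dx": 0,"dy": 0,"dz": -95,"twist": 0,"fingers": -0.8},
    {"dx": 0,"dy": 0,"dz": -130,"twist": 0,"fingers": -0.8}
  ]
}}

```text
clock: 22.95
eef_pos: [0.5406, -0.2138, 0.1984]
tool_rot: [-0.003, 1.0, 0.0, -0.0]
ft_force: [1.2, -0.0, -0.4]
grip_width: 0.0771
grasp_force: 0.0
```

Emit:
{"op": "carry_out", "data": {
  "plan": [
    {"dx": 20,"dy": 30,"dz": 0,"twist": 0,"fingers": -0.8},
    {"dx": 40,"dy": 60,"dz": 0,"twist": 0,"fingers": -0.8},
    {"dx": 60,"dy": 90,"dz": 0,"twist": 0,"fingers": -0.8},
    {"dx": 80,"dy": 120,"dz": 0,"twist": 0,"fingers": -0.8},
    {"dx": 100,"dy": 150,"dz": 0,"twist": 0,"fingers": -0.8}
  ]
}}

```text
clock: 23.37
eef_pos: [0.4393, -0.0635, 0.1976]
tool_rot: [-0.003, 1.0, -0.0, 0.001]
ft_force: [-0.3, 0.1, 0.6]
grip_width: 0.0768
grasp_force: 0.0
```

```bash
python3 nav.py
python3 - <<'E'
from workcell import camera
import cv2
b=camera("scene")["image"][:,:,::-1]; a=camera("top")["image"][:,:,::-1]
r=lambda i,s:cv2.resize(i,s,interpolation=cv2.INTER_CUBIC)
cv2.imwrite("pics/end.png",cv2.vconcat([cv2.hconcat([r(b[170:250,370:470],(400,320)),r(a[175:255,385:485],(400,320))]),r(a[150:220,200:400],(800,280))]))
E
```

```text
t 23.37 tcp [ 0.4393 -0.0635  0.1976] yaw 90.31 tilt 0.1 w 0.0768 F [-0.32  0.12  0.62] q6 -0.15
```

View pics/end.png

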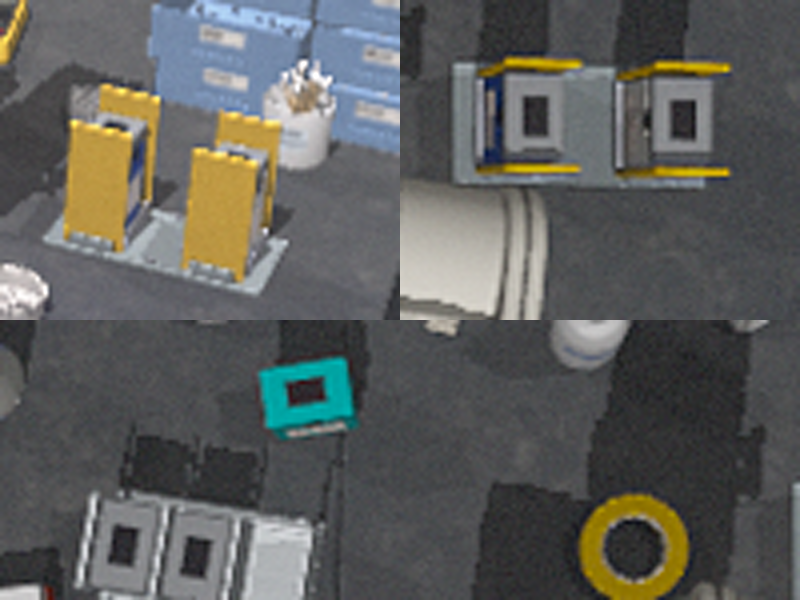

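The final picture shows the full cassette upright between its plates at top-panel (535,115), at about the same height as the white one at (682,120). The two light ones stand in the rack at (122,545) and (198,555), and the gripper is clear. I'm handing in.

```bash
python3 -c "
from workcell import job_done
print(job_done())"
```

```text
the job is handed in; nothing more can be done
None
```

I handed the job in at about 23 s: the full cassette (6.7 N when lifted, about 0.68 kg) stands upright in the feeder's green bay, where the wrist force and height at release showed the floor fully down, and the two light ones (about 2.5 and 2.8 N) stand in the rack; no verdict came back.

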